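Check the hold-down spring of the carton coder

TASK

Check the spring of the carton coder's red hold-down arm. First zero the yellow needle by lightly pressing the tab on its tail down until the needle meets the arm; then press the arm's black roller down with 10 N (within 1 N, and never above 12.5 N), hold it so for two seconds, and ease the arm back up to its rest without letting it snap. Leave the needle standing where the arm carried it, which is the reading, and do not disturb the carton, the bottle and the pack around it.

Things in the scene. Friction and masses are not known exactly. Their poses are not given: they have to be found in the camera images.
- coder: Carton coder fixed to the table; grey base x -100..60, y -160..280 mm, 30 high. Origin on the table under the pivot; z up, y along the red arm from pivot to roller and scale, x away from the robot at yaw 0. Pivot axis level along x, 150 mm up, on a blue post 170 mm high. Under the roller a steel bed up to 42 mm (edge strip at x 47 up to 60); under the tab a control housing up to 65 mm.
- tension_arm (a joint): Red sprung arm, bar 12 x 14 x 190 mm. Rad: 0 at rest on its upper stop, sloping 0.30 up from the pivot along +y; grows as pressed down, to 0.75. The roller yields at 1.2 to 8 N, then 0.14 N more per mm of roller travel; this start differs from setting to setting, so 10 N comes anywhere from 0.1 to 0.5 rad and must be found by pressing. Snaps back (over 1 rad/s) if let go suddenly.
- roller: Black rubber roller, turning freely on a pin near the end of the red arm, 32 mm in diameter, 60 mm long, axis level across the arm (coder x). Origin at its centre, 130 mm from the pivot axis; in the coder frame at x 0, y 124, z 188 mm at rest. Pressed from above; it swings with the arm and rolls along under a sliding finger.
- needle (a joint): Yellow drag needle on the same pivot, 40 mm to the -x side of the arm. Rad: 0 where its peg meets the underside of the resting arm; grows downwards like the arm's, to 0.75. Friction holds it where it is left (0.7 N at the tab moves it). Its peg lies under the arm, so the pressed arm carries it down and leaves it there. It starts low, from the last test.
- tab: Yellow thumb tab, a level bar 18 mm in diameter, 44 mm long (along coder x), on the needle's tail across the pivot. Origin at its centre, 100 mm from the pivot axis, at coder x -40, y about -97. Pressing it down raises the needle; at needle angle a it is 150 - 100*sin(0.30 - a) mm high. It stops firmly when the needle meets the arm; lightly means under 12 N.
- needle_tip (a point): Outer end of the yellow needle, 250 mm from the pivot axis, in front of the white upright scale plate (8 x 85 x 220 mm, centred at coder x -62, y 235, top 250 mm up). Its ticks are 0.05 rad apart; the red one is zero.
- carton: White and red medicine carton 70 x 110 x 60 mm, upright on the table beside the coder; origin at the centre of its underside. Bystander.
- syrup: Amber syrup bottle, 44 mm in diameter, 95 mm high, standing on the table; origin at the centre of its underside. Bystander.
- yellow_pack: Yellow and white pack 45 x 75 x 40 mm, on the table; origin at the centre of its underside. Bystander.

How it is judged:
On the way, in this order (a step that is already met when the one before it is completed fails the run):
1. the needle is zeroed: within 0.05 rad of the arm, which is at rest (value of joint needle below 0.05 rad and value of joint tension_arm below 0.03 rad), for 0.2 s.
2. the roller is pressed down with 9 to 11 N for 1.2 s, steadily, the needle carried along (contact force between the fingers and roller between 9 and 11 N and value of joint needle above 0.05 rad), for 1.2 s.
At the end, for the whole second after the job is handed in: The red arm is back at rest (angle under 0.03 rad), and the yellow needle stands still at the reading, 0.06 to 0.62 rad (value of joint tension_arm below 0.03 rad and value of joint needle between 0.06 and 0.62 rad and velocity of joint needle between -0.02 and 0.02 rad/s); the robot touches nothing.
It fails at once if the roller is pressed with more than 12.5 N (contact force between the fingers and roller above 12.5 N).
It fails at once if the needle's tab is pressed with more than 12 N (contact force between the fingers and tab above 12 N).
It fails at once if the arm snaps back, faster than 1 rad/s (velocity of joint tension_arm below -1 rad/s).
It fails at once if the carton, the bottle or the yellow pack is moved by more than 15 mm (distance of any of carton, syrup, yellow_pack from where it was at the start of the episode above 0.015 m).
It also fails if it takes over 62 s, if anything falls off the work surface, if the arm or the gripper's body presses on something with over 40 N, if the wrist force passes 120 N, or if a joint passes its speed limit or range.

ROBOT

A 7-joint arm with a two-finger parallel gripper is mounted at the origin on the work surface. World frame = base frame: x ahead of the robot, y to its left, z up, the work surface at z = 0. Lengths are in m, angles in rad, forces in N, time in s.
With the tool pointing down it reaches from about 0.425 to 0.925 m from the base axis. Payload 6.8 kg.
Tool frame: the origin (TCP) lies midway between the tips of the shut fingers; the grasp point (between the pads) lies 19 mm behind it; z points along the fingers, y is the line along which they close (so a half turn about z gives the same grasp; the last joint's range is limited). The gripper opens to 85 mm and grips with 20 to 120 N. Pads are 22 mm wide; open, the fingers measure 114 mm over their backs; the gripper's body (76 mm by 85 mm) begins 54 mm behind the grasp point. The pads swing forward as they close: fully open they stand 13 mm farther back than shut.
Start: joints at [-0.108, 0.477, 0.022, 1.555, -0.011, 1.109, -0.083], TCP at [0.675, 0, 0.231] pointing down, gripper open.
Joint ranges: [-2.96, 2.96], [-0.34, 2.1], [-1.41, 1.46], [0.24, 2.44], [-1.37, 4.51], [0.17, 1.92], [-2.96, 2.96]. Speed limits (rad/s): [2.39, 2.39, 3.14, 3.14, 3.14, 3.14, 3.14].

INTERFACE

Orientations are given as a unit quaternion [x, y, z, w].
In Python, from plant import * gives the robot as it stands. The module is installed in compiled form; this text tells all that it offers.
- The arm moves only by the tool drive_tool, never from a script. Its argument "plan" is a list of rows, each a list of 3 entries, a list of its own where there are three numbers: the shift along the world's x, y, z in units of 25 mm (1.0 is 25 mm), then the turn about the world's z in units of 8 degrees (1.0 is 8 degrees), then the opening, from -1 (shut) to 1 (fully open). A call has 1 to 8 rows; each row shifts and turns the commanded pose from where the row before left it; what a row does not reach is not made up. A row lasts 1/10 s, in which the tool goes at most 50 mm and 8.59 degrees, less where a joint would pass 70% of its speed; a pose out of reach is approached as far as the arm can. A call is refused whole if a number of a shift passes 1 or a number of a turn 1, either way. A call with a gripper value outside its range is refused whole. The fingers move at their own pace and stop on an object; "grip_force" is the grip in N (left out, the last holds). Time passes only in rows, so rows that do not move let the fingers close. It gives the time, the measured TCP pose, the force, the opening and the grip force at its end, in the units of the state.
- get_obs(): the state, without advancing time (a new reading comes with each control period).
- snapshot(name): name is "scene" or "side" or "wrist"; returns a dict with "image" (480x640x3 uint8, red, green, blue), "camera_matrix" (3x3 intrinsics, pixels), "camera_from_world" (4x4, takes a point from world to camera coordinates). Camera axes: x right, y down, z forward; pixel columns grow to the right and rows downward; lengths in m; the calibration is good to about 2 mm. A picture is of the moment at which its call begins. There is no depth.
- hand_in(): hands the job in; it is judged then, once.
Trained networks look in a picture, given as the dict that the camera call returned (one of the last four; its "shot" number tells which), for a name from the list of things; names that differ only in an ending like _2 or _b are one class to them, and where a whole thing is asked for, a point or a joint stands for the part that bears it (a point fixed in the world has none). Each returns a list of dicts, best first, with "conf" (0 to 1); they miss things now and then, are a little off and sometimes report something else, mostly with a low value. They report only what shows in the picture. A call takes as long as a camera call.
- boxes_of(thing, picture): "extent" ([centre column, centre row, width, height] as shares, 0 to 1, of the picture: columns of its width, rows of its height, round what is visible of it).
- mark_of(thing, picture): "centre" ([column, row] as shares, 0 to 1, of the picture: columns of its width, rows of its height: a listed point, or the origin of a listed thing).
The state is a dict: "clock": time; "joints": joint angles; "joint_velocities": joint speeds; "joint_efforts": joint torques, N m; "ee_pos": TCP position; "tool_rot": TCP orientation; "contact_force": force on the tool from outside, world axes, zero at the start; "ft_torque": the same for the moment, N m; "grip_width": opening from 0.0 (shut) to 1.0 (fully open); "grasp_force": force on a finger pad.
Only numpy, scipy, OpenCV 4.12 (cv2) and the standard library are available. Lean on these libraries where they do the work, as an engineer would, in place of code of your own. Each camera call takes 0.05 s, during which the arm holds its last target. There are 200 camera calls.

## Working session

There is one attempt and no reset: what is moved stays moved. The work goes in short steps, Python scripts to look and compute and a tool call to move; the robot and the scene stay as the last step left them, time stands still between calls to the robot, and variables do not carry over. Pictures are saved under pics/ and viewed, at most 10 in all, crops included, and the job is handed in when it is done.

Besides the shell and the picture viewer there is one more tool, called by a JSON object that holds its "op" and its "data". drive_tool: Moves the arm, as the interface text tells. Its arguments: {"type":"object","properties":{"plan":{"type":"array","items":{"type":"array"}},"grip_force":{"type":"number"}},"required":["plan"]}

```bash
mkdir -p pics; cat > h.py <<'E'
from plant import *
import numpy as np, cv2
from scipy.optimize import least_squares
def px(m): return np.array(m["centre"])*[640,480]
def proj(p,s):
    c=s["camera_from_world"]@np.r_[p,1]; q=s["camera_matrix"]@c[:3]; return q[:2]/q[2]
E
python3 - <<'E'
from h import *
o=get_obs(); print(o["clock"],o["ee_pos"],o["tool_rot"],o["contact_force"],o["grip_width"])
S={n:snapshot(n) for n in("scene","side","wrist")}
for n,s in S.items():
    cv2.imwrite(f"pics/{n}0.png",s["image"][...,::-1])
    for t in("coder","roller","tab","needle_tip","carton","syrup","yellow_pack"):
        print(n,t,[(px(m).round(1).tolist(),round(m["conf"],2)) for m in mark_of(t,s)[:2]])
ths=("roller","tab","needle_tip","coder","carton","syrup","yellow_pack")
for t in ths:
    obs=[(px(m[0]),S[n]) for n in("scene","side","wrist") for m in [mark_of(t,S[n])] if m and m[0]["conf"]>.4]
    if len(obs)>1:
        r=least_squares(lambda p:np.concatenate([proj(p,s)-u for u,s in obs]),[.65,0,.1],loss="soft_l1")
        print(t,r.x.round(4),len(obs),r.fun.round(1))
E
```

```text
0.0 [ 6.74402865e-01 -3.14001196e-05  2.30344273e-01] [ 7.07089697e-01  7.07123272e-01 -6.96347081e-04 -5.93566540e-04] [-0.39449746 -0.09535338 -0.37046073] 1.000341742110834
scene coder [([301.2, 202.7], 0.78)]
scene roller [([371.6, 145.8], 0.69)]
scene tab [([246.6, 124.8], 0.53), ([408.7, 275.3], 0.45)]
scene needle_tip [([443.8, 164.2], 0.61)]
scene carton [([288.0, 281.6], 0.74)]
scene syrup [([234.3, 265.0], 0.78)]
scene yellow_pack [([406.9, 273.0], 0.67)]
side coder [([279.9, 365.8], 0.95)]
side roller [([222.9, 251.7], 0.68)]
side tab [([300.0, 363.9], 0.82)]
side needle_tip [([169.0, 254.6], 0.77)]
side carton [([347.8, 309.8], 0.84)]
side syrup [([389.1, 343.7], 0.89)]
side yellow_pack [([249.8, 264.9], 0.62)]
wrist coder [([181.3, 307.9], 0.67)]
wrist roller []
wrist tab []
wrist needle_tip []
wrist carton [([322.9, 251.3], 0.95), ([184.2, 309.9], 0.74)]
wrist syrup [([346.0, 337.9], 0.65)]
wrist yellow_pack [([175.0, 71.1], 0.74)]
roller [ 0.4636 -0.0029  0.1932] 2 [-1.5  0.7 -1.7 -0.4]
tab [ 0.5141 -0.2234  0.1649] 2 [ 2.9 -0.5  1.1  0.2]
needle_tip [0.3779 0.1044 0.1211] 2 [-1.7  0.9 -3.3 -0.6]
coder [ 0.5134 -0.1148 -0.0024] 3 [ 1.9 -0.7 -0.1  0.1  0.8  0.2]
carton [ 0.6776 -0.0456 -0.0055] 3 [-2.2 -0.  -0.1 -0.2 -0.3 -0.4]
syrup [ 0.7059 -0.1493  0.0044] 3 [-3.  -0.7 -2.2  0.   0.5 -0.4]
yellow_pack [ 0.5348  0.1376 -0.0011] 3 [ 2.2 -3.6  0.8  0.4  0.4 -0.1]
```

View pics/scene0.png

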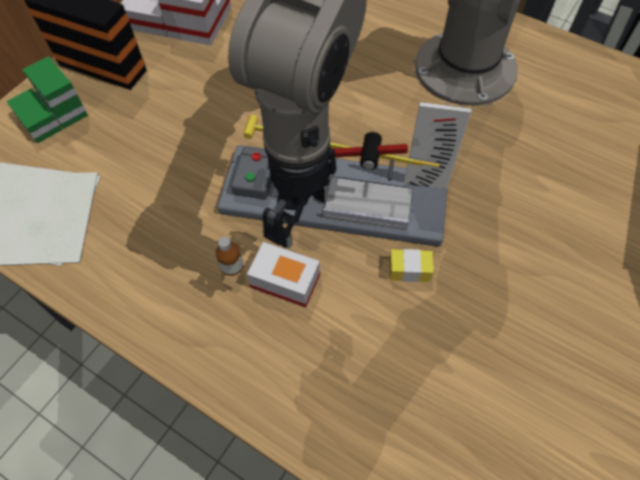

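View pics/side0.png

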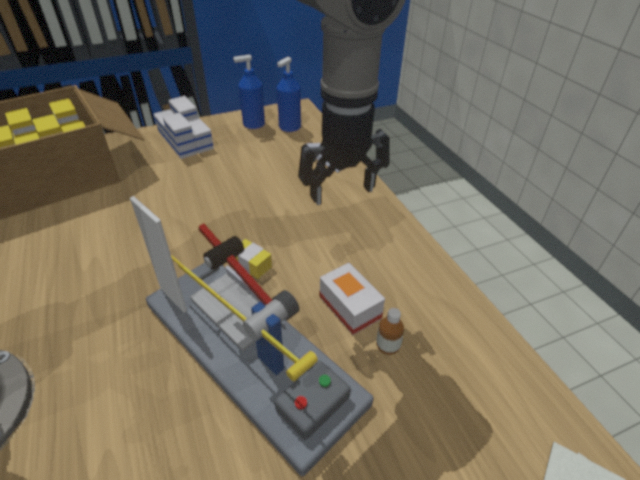

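The scene view shows the tab at about (248,126), the roller at (371,148) and the needle tip at (440,164). In the side view they are at (301,365), (224,251) and (172,258). The bystanders are all on the +x side of the coder. Next I fit the coder pose.

```bash
python3 - <<'E'
from h import *
S={n:snapshot(n) for n in("scene","side")}
ob={t:[(px(mark_of(t,s)[0]),s) for s in S.values() if mark_of(t,s)] for t in("roller","tab","needle_tip","coder")}
def pts(v):
    x,y,w,a=v; b=.3-a
    L=dict(roller=[0,.1242,.1884],tab=[-.04,-.1*np.cos(b),.15-.1*np.sin(b)],needle_tip=[-.04,.25*np.cos(b),.15+.25*np.sin(b)],coder=[0,0,0])
    R=np.array([[np.cos(w),-np.sin(w),0],[np.sin(w),np.cos(w),0],[0,0,1]])
    return {k:R@np.array(q)+[x,y,0] for k,q in L.items()}
f=lambda v:np.concatenate([proj(pts(v)[t],s)-u for t in ob for u,s in ob[t]])
r=least_squares(f,[.513,-.115,.42,.45],loss="soft_l1")
print(r.x.round(4),r.fun.round(1))
for k,p in pts(r.x).items(): print(k,p.round(4))
w=r.x[2]; print("press pt y=.128",r.x[0]-.128*np.sin(w),r.x[1]+.128*np.cos(w))
p=pts(r.x)["tab"]; d=p-get_obs()["ee_pos"]; print("to tab, units",(d/.025).round(2),"turn",np.degrees(w)/8)
E
```

```text
[ 0.5147 -0.1154  0.394   0.3935] [-1.5 -0.9 -1.2 -2.   0.3  1.4  2.2  0.1 -1.   1.3  0.1 -0.6  2.6 -0.4
 -4.5  1.7]
roller [ 0.467  -0.0007  0.1884]
tab [ 0.516  -0.2226  0.1593]
needle_tip [0.3822 0.0991 0.1267]
coder [ 0.5147 -0.1154  0.    ]
press pt y=.128 0.4655301061866207 0.002833251357643618
to tab, units [-6.36 -8.91 -2.88] turn 2.8219860013844835
```

{"op": "drive_tool", "data": {"plan": [[[-0.7,-1,0],0.5,-1],[[-0.7,-1,0],0.5,-1],[[-0.7,-1,0],0.5,-1],[[-0.7,-1,0],0.5,-1],[[-0.7,-1,0],0.5,-1],[[-0.7,-1,0],0.32,-1],[[-0.7,-1,0],0,-1],[[-0.7,-1,0],0,-1]]}}

```text
clock: 3.95
ee_pos: [0.5343, -0.201, 0.2315]
tool_rot: [0.555, 0.832, 0.0, 0.0]
contact_force: [0.5, -1.0, 0.6]
grip_width: 0.003
grasp_force: 0.0
```

{"op": "drive_tool", "data": {"plan": [[[-0.78,-0.79,0],0,-1],[[0,0,-0.4],0,-1],[[0,0,-0.4],0,-1],[[0,0,-0.4],0,-1],[[0,0,-0.2],0,-1],[[0,0,0],0,-1],[[0,0,0],0,-1],[[0,0,0],0,-1]]}}

```text
clock: 4.75
ee_pos: [0.516, -0.2196, 0.1966]
tool_rot: [0.555, 0.832, 0.0, 0.0]
contact_force: [-0.3, 0.6, 0.2]
grip_width: -0.001
grasp_force: 0.0
```

```bash
python3 - <<'E'
from h import *
o=get_obs(); print(o["clock"],o["ee_pos"].round(4) if hasattr(o["ee_pos"],'round') else o["ee_pos"],o["tool_rot"],o["contact_force"],o["grip_width"])
A,B=snapshot("scene"),snapshot("side")
for s in(A,B):
    print(proj(o["ee_pos"],s),[px(m) for m in mark_of("tab",s)[:1]])
u=proj(o["ee_pos"],B).astype(int);v=proj(o["ee_pos"],A).astype(int)
c=lambda s,u:cv2.resize(s["image"][max(u[1]-80,0):max(u[1]-80,0)+160,max(u[0]-80,0):max(u[0]-80,0)+160,::-1],(400,400),interpolation=2)
cv2.imwrite("pics/t1.png",np.hstack([c(A,v),c(B,u)]))
E
```

```text
4.75 [ 0.516  -0.2196  0.1966] [5.54940501e-01 8.31889979e-01 1.05128751e-04 3.02625529e-04] [-0.30875637  0.56313529  0.23343569] -0.0014951695555926693
[248.41229275 113.70592009] [array([246.016, 125.184])]
[301.06072623 347.6410072 ] [array([304.128, 362.208])]
```

View pics/t1.png

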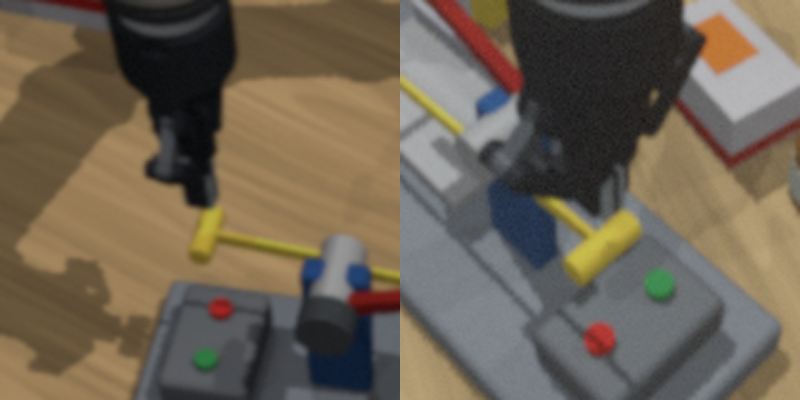

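The shut fingertips stand directly above the tab: tip at (200,200) and tab at (207,235) in the left crop, (600,200) and (603,247) in the right. I'll press down now.

{"op": "drive_tool", "data": {"plan": [[[0,0,-0.2],0,-1],[[0,0,-0.2],0,-1],[[0,0,-0.2],0,-1],[[0,0,-0.15],0,-1],[[0,0,-0.15],0,-1],[[0,0,-0.15],0,-1],[[0,0,-0.15],0,-1],[[0,0,-0.15],0,-1]]}}

```text
clock: 5.75
ee_pos: [0.5157, -0.22, 0.1625]
tool_rot: [0.555, 0.832, 0.0, 0.0]
contact_force: [0.1, 0.0, 1.2]
grip_width: -0.002
grasp_force: 0.4
```

{"op": "drive_tool", "data": {"plan": [[[0,0,-0.15],0,-1],[[0,0,-0.15],0,-1],[[0,0,-0.15],0,-1],[[0,0,-0.15],0,-1],[[0,0,-0.15],0,-1],[[0,0,-0.15],0,-1],[[0,0,-0.1],0,-1],[[0,0,0],0,-1]]}}

```text
clock: 6.55
ee_pos: [0.5152, -0.2196, 0.137]
tool_rot: [0.555, 0.832, -0.0, -0.0]
contact_force: [0.5, 0.2, -0.2]
grip_width: -0.001
grasp_force: 0.0
```

{"op": "drive_tool", "data": {"plan": [[[0,0,-0.06],0,-1],[[0,0,-0.06],0,-1],[[0,0,-0.04],0,-1],[[0,0,-0.04],0,-1],[[0,0,-0.04],0,-1],[[0,0,0],0,-1],[[0,0,0],0,-1]]}}

```text
clock: 7.25
ee_pos: [0.5155, -0.2199, 0.1315]
tool_rot: [0.555, 0.832, -0.0, 0.0]
contact_force: [-0.2, -1.5, 0.2]
grip_width: 0.002
grasp_force: 0.0
```

```bash
python3 - <<'E'
from h import *
o=get_obs(); print(o["ee_pos"],o["contact_force"])
A,B=snapshot("scene"),snapshot("side")
for s in(A,B):
    print(proj(o["ee_pos"],s),[(t,px(m).round(),m["conf"]) for t in("tab","needle_tip") for m in mark_of(t,s)[:1]])
c=lambda s,u:cv2.resize(s["image"][u[1]-80:u[1]+80,u[0]-80:u[0]+80,::-1],(400,400),interpolation=2)
cv2.imwrite("pics/t2.png",np.hstack([c(A,proj(o["ee_pos"],A).astype(int)+[0,0]),c(B,(220,270))]))
E
```

```text
[ 0.51549183 -0.21988824  0.13151191] [-0.21558357 -1.47468947  0.20117645]
[252.65651221 137.70266469] [('tab', array([251., 140.]), 0.64), ('needle_tip', array([447., 131.]), 0.67)]
[301.5026742  374.95431236] [('tab', array([299., 379.]), 0.51), ('needle_tip', array([161., 215.]), 0.71)]
```

View pics/t2.png

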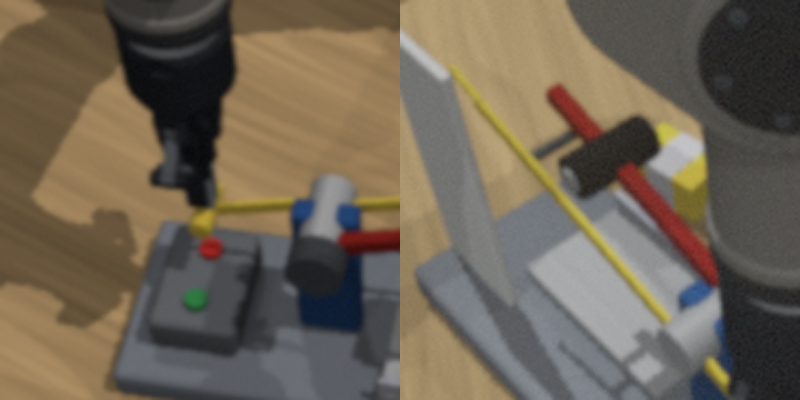

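The needle is now nearly level with the red arm (needle tip at side pixel (161,215)) and the fingers are on the tab. I'll press a touch further until I feel the stop.

{"op": "drive_tool", "data": {"plan": [[[0,0,-0.03],0,-1],[[0,0,-0.03],0,-1],[[0,0,-0.02],0,-1],[[0,0,0],0,-1],[[0,0,0],0,-1]]}}

```text
clock: 8.05
ee_pos: [0.5155, -0.2198, 0.1295]
tool_rot: [0.555, 0.832, -0.0, 0.0]
contact_force: [-1.2, 0.5, -0.9]
grip_width: 0.001
grasp_force: 0.0
```

{"op": "drive_tool", "data": {"plan": [[[0,0,-0.02],0,-1],[[0,0,0],0,-1],[[0,0,0],0,-1]]}}

```text
clock: 8.35
ee_pos: [0.5156, -0.2198, 0.1292]
tool_rot: [0.555, 0.832, 0.0, 0.0]
contact_force: [-0.1, 0.1, 2.2]
grip_width: -0.006
grasp_force: 0.9
```

The stop is felt at TCP z 0.129 with about 2 N, so the needle is zeroed. Now up and over to the roller.

{"op": "drive_tool", "data": {"plan": [[[0,0,0.1],0,-1],[[0,0,0.6],0,-1],[[0,0,1],0,-1],[[0,0,1],0,-1],[[0,0,1],0,-1],[[0,0,0.8],0,-1],[[0,0,0],0,-1]]}}

```text
clock: 9.05
ee_pos: [0.5172, -0.2204, 0.2446]
tool_rot: [0.555, 0.832, 0.001, 0.003]
contact_force: [0.4, -0.4, 0.7]
grip_width: -0.0
grasp_force: 0.0
```

{"op": "drive_tool", "data": {"plan": [[[-0.2,1,0],0,-1],[[-0.2,1,0],0,-1],[[-0.2,1,0],0,-1],[[-0.2,1,0],0,-1],[[-0.2,1,0],0,-1],[[-0.2,1,0],0,-1],[[-0.2,1,0],0,-1],[[-0.2,1,0],0,-1]]}}

```text
clock: 9.85
ee_pos: [0.4746, -0.0188, 0.2405]
tool_rot: [0.555, 0.832, -0.0, -0.001]
contact_force: [0.5, -0.2, -0.3]
grip_width: 0.005
grasp_force: 0.0
```

{"op": "drive_tool", "data": {"plan": [[[-0.38,0.87,0],0,-1],[[0,0,0],0,-1],[[0,0,0],0,-1],[[0,0,0],0,-1]]}}

```text
clock: 10.25
ee_pos: [0.466, 0.001, 0.2411]
tool_rot: [0.556, 0.831, -0.0, -0.0]
contact_force: [-0.5, -0.9, 0.8]
grip_width: -0.0
grasp_force: 0.0
```

```bash
python3 - <<'E'
from h import *
o=get_obs(); print(o["clock"],o["ee_pos"],o["contact_force"],o["joints"])
A,B=snapshot("scene"),snapshot("side")
ob=[]
for s in(A,B):
    m=mark_of("roller",s); print(proj(o["ee_pos"],s),[(px(q).round(1),q["conf"]) for q in m]); 
    if m: ob.append((px(m[0]),s))
    print("expected",proj([.467,-.0007,.1884],s))
if len(ob)>1: print(least_squares(lambda p:np.concatenate([proj(p,s)-u for u,s in ob]),[.46,0,.19]).x)
c=lambda s,u:cv2.resize(s["image"][u[1]-80:u[1]+80,u[0]-80:u[0]+80,::-1],(400,400),interpolation=2)
cv2.imwrite("pics/r1.png",np.hstack([c(A,proj(o["ee_pos"],A).astype(int)),c(B,proj(o["ee_pos"],B).astype(int))]))
E
```

```text
10.25 [0.46603557 0.00098505 0.24111206] [-0.47793534 -0.90036268  0.76513382] [-0.00473577  0.12782116 -0.14310848  2.01629938  0.02192911  0.99945403
  0.2337844 ]
[373.37980483 129.56314385] [(array([373.8, 148.6]), 0.76), (array([232.6, 262.8]), 0.38)]
expected [370.02466351 150.19359255]
[217.99730696 226.6949965 ] [(array([223.8, 251.9]), 0.68)]
expected [223.41255457 252.01331661]
[0.46514324 0.00191443 0.18894943]
```

View pics/r1.png

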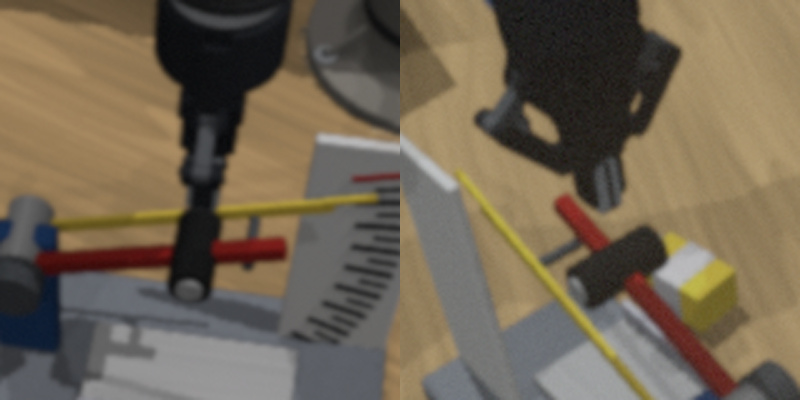

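The fingers stand over the middle of the roller (tip at (200,200), roller at (193,250) left; tip (600,200), roller (618,265) right). I'll descend slowly and log averaged forces.

{"op": "drive_tool", "data": {"plan": [[[-0.03,0.08,-0.4],0,-1],[[0,0,-0.4],0,-1],[[0,0,-0.3],0,-1],[[0,0,-0.1],0,-1],[[0,0,0],0,-1]]}}

```text
clock: 10.95
ee_pos: [0.4649, 0.004, 0.2109]
tool_rot: [0.555, 0.832, -0.0, -0.001]
contact_force: [0.2, -0.4, 0.3]
grip_width: -0.003
grasp_force: 0.0
```

```bash
cat > f.py <<'E'
from h import *
import sys
F=[]
for i in range(int(sys.argv[1])):
    snapshot("wrist"); o=get_obs(); F.append(o["contact_force"])
F=np.array(F); print(o["clock"],np.round(o["ee_pos"],4),F.mean(0).round(2),F.std(0).round(2))
E
python3 f.py 10
```

```text
11.45 [0.4653 0.004  0.2117] [ 0.06  0.15 -0.15] [0.5  0.53 0.43]
```

{"op": "drive_tool", "data": {"plan": [[[0,0,-0.05],0,-1],[[0,0,-0.05],0,-1],[[0,0,-0.05],0,-1],[[0,0,-0.05],0,-1],[[0,0,-0.05],0,-1],[[0,0,-0.03],0,-1],[[0,0,0],0,-1]]}}

```text
clock: 12.15
ee_pos: [0.4652, 0.004, 0.2045]
tool_rot: [0.555, 0.832, -0.0, -0.0]
contact_force: [-0.1, 0.3, 0.2]
grip_width: -0.002
grasp_force: 0.0
```

```bash
python3 f.py 8
```

```text
12.55 [0.4653 0.004  0.2046] [-0.05 -0.01 -0.19] [0.46 0.42 0.5 ]
```

{"op": "drive_tool", "data": {"plan": [[[0,0,-0.02],0,-1],[[0,0,-0.02],0,-1],[[0,0,-0.02],0,-1],[[0,0,0],0,-1]]}}

```text
clock: 12.95
ee_pos: [0.4655, 0.0039, 0.2037]
tool_rot: [0.555, 0.832, 0.0, 0.0]
contact_force: [-1.7, -0.8, 6.2]
grip_width: -0.002
grasp_force: 3.0
```

```bash
python3 f.py 8
```

```text
13.35 [0.4655 0.0039 0.2037] [-1.96 -0.6   5.95] [0.57 0.59 0.55]
```

{"op": "drive_tool", "data": {"plan": [[[0,0,-0.04],0,-1],[[0,0,-0.04],0,-1],[[0,0,-0.04],0,-1],[[0,0,0],0,-1]]}}

```text
clock: 13.75
ee_pos: [0.4655, 0.0039, 0.2007]
tool_rot: [0.555, 0.832, 0.0, 0.0]
contact_force: [-1.9, -0.0, 6.2]
grip_width: 0.004
grasp_force: 3.2
```

```bash
python3 f.py 8
```

```text
14.15 [0.4655 0.0038 0.2007] [-2.03 -0.57  6.28] [0.58 0.36 0.47]
```

Contact, and the arm yields at about 6 N. About 22 mm more should give 10 N; I'll go most of the way first.

{"op": "drive_tool", "data": {"plan": [[[0,0,-0.05],0,-1],[[0,0,-0.08],0,-1],[[0,0,-0.08],0,-1],[[0,0,-0.08],0,-1],[[0,0,-0.08],0,-1],[[0,0,-0.08],0,-1],[[0,0,-0.05],0,-1],[[0,0,0],0,-1]]}}

```text
clock: 14.95
ee_pos: [0.4655, 0.0038, 0.1882]
tool_rot: [0.555, 0.832, 0.0, 0.0]
contact_force: [-2.9, -0.9, 8.1]
grip_width: -0.001
grasp_force: 3.9
```

```bash
python3 f.py 8
```

```text
15.35 [0.4655 0.0038 0.1883] [-2.71 -0.79  7.87] [0.37 0.36 0.43]
```

{"op": "drive_tool", "data": {"plan": [[[0,0,-0.05],0,-1],[[0,0,-0.08],0,-1],[[0,0,-0.08],0,-1],[[0,0,-0.08],0,-1],[[0,0,-0.08],0,-1],[[0,0,-0.05],0,-1],[[0,0,-0.02],0,-1],[[0,0,0],0,-1]]}}

```text
clock: 16.15
ee_pos: [0.4656, 0.0038, 0.1774]
tool_rot: [0.555, 0.832, 0.0, 0.0]
contact_force: [-2.4, -1.3, 9.4]
grip_width: 0.002
grasp_force: 4.6
```

```bash
python3 f.py 16
```

```text
16.95 [0.4656 0.0038 0.1775] [-3.01 -0.76  9.16] [0.45 0.54 0.42]
```

{"op": "drive_tool", "data": {"plan": [[[0,0,-0.04],0,-1],[[0,0,-0.04],0,-1],[[0,0,0],0,-1],[[0,0,0],0,-1],[[0,0,0],0,-1],[[0,0,0],0,-1],[[0,0,0],0,-1],[[0,0,0],0,-1]]}}

```text
clock: 17.75
ee_pos: [0.4656, 0.0038, 0.1755]
tool_rot: [0.555, 0.832, 0.0, 0.0]
contact_force: [-2.7, -0.9, 9.6]
grip_width: 0.003
grasp_force: 4.7
```

```bash
python3 f.py 40
```

```text
19.75 [0.4656 0.0038 0.1755] [-2.91 -0.96  9.43] [0.46 0.52 0.49]
```

Held at about 10 N for over 2.5 s. Now easing up.

{"op": "drive_tool", "data": {"plan": [[[0,0,0.06],0,-1],[[0,0,0.1],0,-1],[[0,0,0.12],0,-1],[[0,0,0.12],0,-1],[[0,0,0.12],0,-1],[[0,0,0.12],0,-1],[[0,0,0.12],0,-1],[[0,0,0.12],0,-1]]}}

```text
clock: 20.55
ee_pos: [0.4656, 0.0037, 0.1974]
tool_rot: [0.555, 0.832, 0.0, 0.0]
contact_force: [-1.6, -0.6, 6.0]
grip_width: -0.0
grasp_force: 3.2
```

{"op": "drive_tool", "data": {"plan": [[[0,0,0.1],0,-1],[[0,0,0.08],0,-1],[[0,0,0.06],0,-1],[[0,0,0.06],0,-1],[[0,0,0.06],0,-1],[[0,0,0.06],0,-1],[[0,0,0.08],0,-1],[[0,0,0.1],0,-1]]}}

```text
clock: 21.35
ee_pos: [0.4651, 0.0041, 0.2115]
tool_rot: [0.555, 0.832, -0.0, -0.0]
contact_force: [-0.2, -0.5, 0.8]
grip_width: -0.002
grasp_force: 0.0
```

{"op": "drive_tool", "data": {"plan": [[[0,0,0.2],0,-1],[[0,0,0.4],0,-1],[[0,0,0.6],0,-1],[[0,0,0.6],0,-1],[[0,0,0],0,-1],[[0,0,0],0,-1]]}}

```text
clock: 21.95
ee_pos: [0.4654, 0.004, 0.2568]
tool_rot: [0.555, 0.832, 0.0, 0.0]
contact_force: [0.3, 0.3, -0.3]
grip_width: -0.001
grasp_force: 0.0
```

```bash
python3 f.py 4; python3 - <<'E'
from h import *
A,B=snapshot("scene"),snapshot("side")
c=lambda s,u:cv2.resize(s["image"][u[1]-80:u[1]+80,u[0]-80:u[0]+80,::-1],(400,400),interpolation=2)
cv2.imwrite("pics/e1.png",np.hstack([c(A,(385,150)),c(B,(220,270))]))
E
```

```text
22.15 [0.4648 0.0039 0.2559] [-0.33 -0.15  0.1 ] [0.24 0.19 0.56]
```

View pics/e1.png

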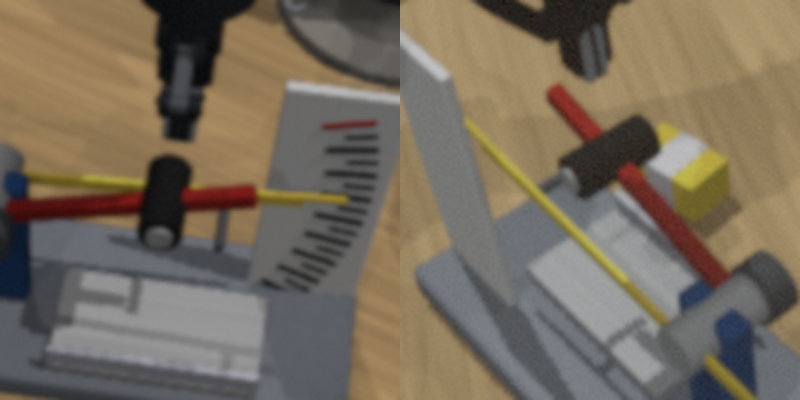

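The arm is back up at rest. The needle tip stands at about (345,199) in the left crop, several ticks below the red zero tick at (348,125), and the fingers are clear of everything.

```bash
python3 -c "
from plant import *
print(hand_in())"
```

```text
the job is handed in; nothing more can be done
None
```

I zeroed the needle, pressed the roller with about 10 N for over 2 s, eased the arm back to rest, and left the needle standing at the reading, about 0.2 rad. The job is handed in; no verdict came back.

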